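# Wedge the packed transport tray

### The job

The grey transport tray is packed with a box of pipette tips and a small carton, but an empty gap is left at one end. Of the three foam packing blocks on the bench, choose the one whose thickness fills that gap without being too big for it, and set it upright in the gap, tapered foot down, until it stands fully down on the tray's floor. The tip box and the carton must stay in their places, flat on the tray's floor.

Things in the scene. Friction and masses are not known exactly. Their poses are not given: they have to be found in the camera images.
- block_medium_center (a point): Centre (half-way up, 50 mm above its foot) of the foam block that fits: off-white, 100 mm long (its x axis), 48 mm thick (its y axis), 100 mm high (z, up), loose, about 50 g. The lowest 24 mm of its two broad faces taper by 6 mm a side, so that the foot is 36 mm thick. It stands upright on the bench. Two other blocks of the same length, height and material stand near it and are wrong: one 22 mm thick, one 76 mm thick; the three swap places from run to run.
- gap (a point): Centre of the gap, on the tray's inner floor (6 mm above the bench). The gap is 57 mm wide along its y axis, between the carton (-y side) and the tray's end wall (+y side), and 128 mm long along its x axis, between the tray's long walls; z is up. The tray is grey plastic, outside 140 x 228 x 60 mm (walls 6 mm thick, open on top, its rim 60 mm above the bench), and fixed to the bench.
- carton: Small blue and white carton, 66 mm (its x axis, across the gap) x 118 mm (its y axis, along the gap) x 60 mm high, loose in the tray beside the gap; origin at the centre of its underside, which lies on the tray's floor; its top is 66 mm above the bench.
- tip_box: Clear pipette-tip box with a closed lid, 94 mm (its x axis) x 122 mm (its y axis) x 75 mm high, loose in the tray between the carton and the far end wall; origin at the centre of its underside, on the tray's floor; its top is 81 mm above the bench.
Mind the look-alikes: they are no part of the job. Of the things that look like the carton, the smaller one is meant.

How it is judged:
At the end, for the whole second after the job is handed in: The 48 mm block stands on the tray's floor in the gap: centred within 22 mm along it and 15 mm across it, height within 8 mm, upright within 8 degrees, turned within 11 degrees of the gap. Carton and tip box are within 20 mm of where they were and flat within 8 degrees (x of block_medium_center in the frame of gap between -0.022 and 0.022 m and y of block_medium_center in the frame of gap between -0.015 and 0.015 m and z of block_medium_center in the frame of gap between 0.042 and 0.058 m and angle between each of block_medium_center, carton, tip_box's own z axis and vertical below 0.14 rad and angle between the y axis of block_medium_center and the y axis of gap, either way round below 0.2 rad and distance of each of carton, tip_box from where it was at the start of the episode below 0.02 m); the robot touches nothing.
It fails at once if the carton or the tip box is tipped over (angle between any of carton, tip_box's own z axis and vertical above 0.7 rad).
It also fails if it takes over 34 s, if anything falls off the work surface, if the arm or the gripper's body presses on something with over 40 N, if the wrist force passes 120 N, or if a joint passes its speed limit or range.

### The arm

A 7-joint arm with a two-finger parallel gripper is mounted at the origin on a cart in front of the work surface, level with it; the furniture and walls round the work are solid. World frame = base frame: x ahead of the robot, y to its left, z up, the work surface at z = 0. Lengths are in m, angles in rad, forces in N, time in s.
With the tool pointing down it reaches from about 0.4 to 0.925 m from the base axis. Payload 4.1 kg.
Tool frame: the origin (TCP) lies on the mounting face of the last link; the fingertips stand 173 mm ahead of it and the grasp point (between the pads) lies 155 mm ahead of it; z points along the fingers, y is the direction in which the jaws open and shut (so a half turn about z gives the same grasp; the last joint's range is limited). The gripper opens to 85 mm and grips with 20 to 120 N. Pads are 22 mm wide; open, the fingers measure 114 mm over their backs; the gripper's body (76 mm by 85 mm) begins 54 mm behind the grasp point. The pads swing forward as they close: fully open they stand 13 mm farther back than shut.
Start: joints at [-1.221, 0.398, 0.045, 1.537, -0.019, 1.207, -0.051], TCP at [0.282, 0.586, 0.405] pointing down, gripper open.
Joint ranges: [-2.82, 2.82], [-0.49, 2.23], [-1.37, 1.46], [0, 2.46], [-1.36, 4.5], [0.23, 2], [-2.94, 2.94]. Speed limits (rad/s): [2.57, 2.57, 3.14, 3.14, 3.14, 3.14, 3.14].

### API

Orientations are given as a unit quaternion [w, x, y, z].
In Python, from workcell import robot gives the robot as it stands.
- The arm moves only by the tool step_arm, never from a script. Its argument "plan" is a list of rows, each a list of 6 numbers: the shift along the tool's x, y, z as a fraction of full scale, then the turn, a rotation vector about the tool's x, y, z as a fraction of full scale. A call has 1 to 20 rows; each row is the pose to reach, as a shift and turn from the pose commanded when the call began, along the tool's axes at that moment; what a row does not reach only later rows make up. Full scale, the value 1, is 30 cm for a shift and 120 degrees for a turn. A row lasts 1/10 s, in which the tool goes at most 50 mm and 8.59 degrees, less where a joint would pass 70% of its speed; a pose out of reach is approached as far as the arm can. A call with a number of a shift or a turn outside -1 to 1 is refused whole. A call with a gripper value outside its range is refused whole. "fingers" is the gripper command: -1 is fully open, 1 is shut, values between are in proportion, set as the call begins (left out, the last holds). The fingers move at their own pace and stop on an object; "force" is the grip in N (left out, the last holds). Time passes only in rows, so rows that repeat a pose let the fingers close. It gives the time, the measured TCP pose, the force and the opening at its end, in the units of the state.
- robot.read_state(): the state, without advancing time (a new reading comes with each control period).
- robot.snapshot(name): name is "side" or "top" or "wrist"; returns (picture, depth): 480x640x3 uint8, red, green, blue; 480x640 float32, m along the optical axis (not along the pixel's ray), 0 where there is no reading.
- robot.calibration(name): a dict with "vfov" (degrees; the focal length in pixels is half the picture's height over the tangent of half this angle, whatever the lens; pixels are square), "cx", "cy" (the principal point, pixels), "R" (3x3) and "t" (3): a world point X has camera coordinates R X + t; the wrist camera has in their place "tool_from_camera" (4x4, takes a point from camera to tool coordinates, whose origin is the TCP and whose axes are the flange's). Camera axes: x right, y down, z forward; pixel columns grow to the right and rows downward; lengths in m; the calibration is good to about 2 mm. A picture is of the moment at which its call begins: read the wrist's pose just before it. calibration takes no time and is no camera call.
- robot.close_job(): hands the job in, once; it reports no verdict.
The state is a dict: "t": time; "qpos": joint angles; "dq": joint speeds; "effort": joint torques, N m; "tcp_pos": TCP position; "eef_rot": TCP orientation; "contact_force": force on the tool from outside, world axes, zero at the start; "ft_torque": the same for the moment, N m; "opening": finger opening in m.
Only numpy, scipy, OpenCV 4.12 (cv2) and the standard library are available. Lean on these libraries where they do the work, as an engineer would, in place of code of your own. Each camera call takes 0.05 s, during which the arm holds its last target. There are 200 camera calls.

## Working session

There is one attempt and no reset: what is moved stays moved. The work goes in short steps, Python scripts to look and compute and a tool call to move; the robot and the scene stay as the last step left them, time stands still between calls to the robot, and variables do not carry over. Pictures are saved under pics/ and viewed, about 8 in all and at most 12, crops included, and the job is handed in when it is done.

Besides the shell and the picture viewer there is one more tool, called after "Emit:" as name(argument=value, ...) on one line, values as JSON. step_arm: Moves the arm, as the interface text tells. Its arguments: {"type":"object","properties":{"plan":{"type":"array"},"fingers":{"type":"number"},"force":{"type":"number"}},"required":["plan"]}

```bash
mkdir -p pics; cat > h.py <<'E'
import numpy as np, cv2
from workcell import robot
from scipy.spatial.transform import Rotation as Ro
def cloud(name):
    s=robot.read_state(); im,d=robot.snapshot(name); c=robot.calibration(name)
    f=240/np.tan(np.radians(c["vfov"])/2)
    v,u=np.mgrid[:480,:640]
    P=np.stack([(u-c["cx"])/f*d,(v-c["cy"])/f*d,d],-1)
    if name=="wrist":
        T=np.array(c["tool_from_camera"]); P=P@T[:3,:3].T+T[:3,3]
        w=s["eef_rot"]; R=Ro.from_quat([w[1],w[2],w[3],w[0]]).as_matrix()
        P=P@R.T+np.array(s["tcp_pos"])
    else:
        P=(P-np.array(c["t"]))@np.array(c["R"])
    P[d==0]=np.nan
    return im,d,P
def save(n,im): cv2.imwrite("pics/"+n+".png",cv2.cvtColor(im,cv2.COLOR_RGB2BGR))
E
python3 - <<'E'
from h import *
for n in("top","side"):
    im,d,P=cloud(n); save(n,im); np.savez(n,im=im,P=P)
    print(n,{k:np.round(v,3).tolist() for k,v in robot.calibration(n).items()})
s=robot.read_state(); print({k:np.round(v,3).tolist() for k,v in s.items()})
E
```

```text
top {'vfov': 51.72, 'cx': 314.032, 'cy': 237.641, 'R': [[-0.007, -1.0, -0.005], [-0.996, 0.007, -0.094], [0.095, 0.005, -0.996]], 't': [0.003, 0.511, 0.98]}
side {'vfov': 54.534, 'cx': 313.535, 'cy': 235.183, 'R': [[0.866, -0.5, 0.024], [-0.215, -0.414, -0.884], [0.452, 0.761, -0.466]], 't': [-0.412, 0.181, 0.726]}
{'t': 0.1, 'qpos': [-1.221, 0.399, 0.045, 1.538, -0.019, 1.207, -0.051], 'dq': [-0.0, -0.003, 0.001, -0.003, -0.0, -0.001, -0.0], 'effort': [0.004, -47.626, 1.37, -25.495, 0.012, 0.005, -0.0], 'tcp_pos': [0.282, 0.585, 0.404], 'eef_rot': [-0.0, 0.222, 0.975, -0.001], 'contact_force': [-0.416, 0.217, -0.324], 'ft_torque': [-0.009, 0.075, -0.03], 'opening': 0.086}
```

View pics/top.png

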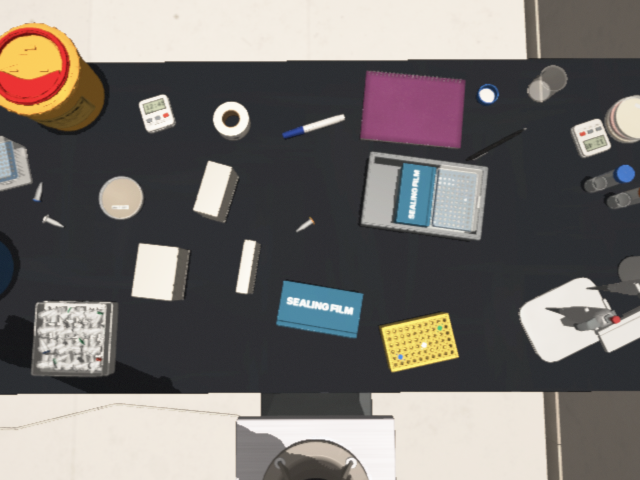

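View pics/side.png

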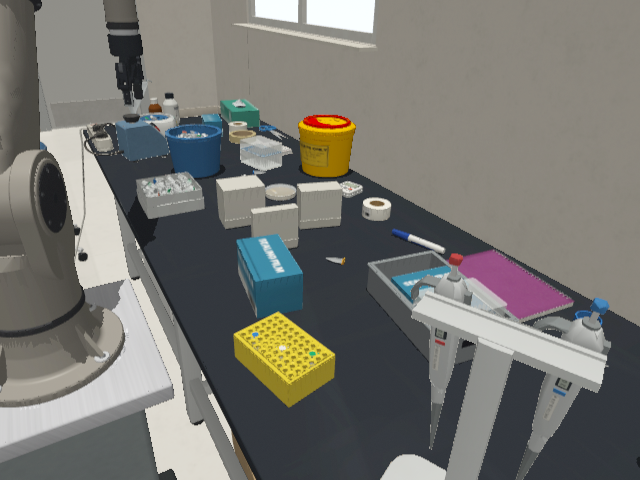

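Top view: three off-white blocks at (160,272) looks thick, (215,190) looks medium and (247,267) thin. The tray is at (425,195) with its gap on the left (+y) end. The small "SEALING FILM" carton is in the tray at (415,194); the larger look-alike at (320,308) lies on the bench. I'll measure the blocks and confirm in one crop.

```bash
python3 - <<'E'
from h import *
z=np.load("top.npz"); P=z["P"]; im=z["im"]
def rect(m,n):
    q=P[m][:,:2].astype(np.float32)
    (c,s,a)=cv2.minAreaRect(q*1000); b=cv2.boxPoints((c,s,a))
    e0=b[1]-b[0]; e1=b[2]-b[1]; L=e0 if np.hypot(*e0)>np.hypot(*e1) else e1
    print(n,"c",np.round(c,1),"size",np.round(s,1),"long-axis yaw deg",round(np.degrees(np.arctan2(L[1],L[0]))%180,1),"z",np.round(np.nanmedian(P[m][:,2]),4),m.sum())
def win(u,v,r,lo,hi):
    m=np.zeros((480,640),bool); m[v-r:v+r,u-r:u+r]=1
    m&=(P[...,2]>lo)&(P[...,2]<hi)
    k,l,st,_=cv2.connectedComponentsWithStats(m.astype(np.uint8)); 
    return l==1+np.argmax(st[1:,4])
for n,u,v in(("A",160,272),("B",215,190),("C",247,267)): rect(win(u,v,45,.092,.108),n)
rect(win(425,195,80,.05,.063),"rim"); 
rect(win(425,195,80,.04,.2),"tray all")
rect(win(415,194,30,.0635,.072),"carton top"); rect(win(458,200,40,.074,.09),"tipbox top")
m=np.zeros((480,640),bool); m[155:235,362:402]=1; rect(m&(P[...,2]<.015)&(P[...,2]>.003),"gap floor")
save("crop",cv2.resize(im[145:310,120:500],None,fx=2.1,fy=2.1,interpolation=cv2.INTER_CUBIC))
E
```

```text
A c [443.2 295.7] size [ 77.8 100. ] long-axis yaw deg 173.3 z 0.0999 2210
B c [599.9 190.2] size [ 48.7 100.5] long-axis yaw deg 164.2 z 0.0997 1342
C c [451.9 126.2] size [22.4 99.7] long-axis yaw deg 170.6 z 0.0998 649
rim c [ 591.4 -220.7] size [236.6 148.9] long-axis yaw deg 81.9 z 0.0593 2005
tray all c [ 591.4 -220.7] size [236.6 148.9] long-axis yaw deg 81.9 z 0.0663 7102
carton top c [ 592.1 -202.2] size [ 66.1 118.1] long-axis yaw deg 171.7 z 0.066 1789
tipbox top c [ 582.5 -279. ] size [ 84.6 122.3] long-axis yaw deg 171.8 z 0.0805 2726
gap floor c [ 597.3 -140.7] size [ 81.1 156. ] long-axis yaw deg 178.2 z 0.0059 1479
```

View pics/crop.png

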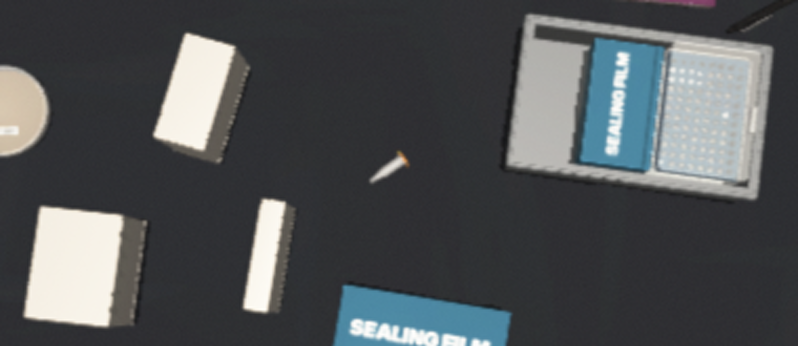

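B at crop (200,92), full picture (215,190), measures 48.7 × 100.5 mm, so it is the 48 mm block. A is 78 mm thick and C is 22 mm. The carton meant is the small one in the tray at crop (618,105). The first move goes above B.

Emit:
step_arm(plan=[[-0.1, -0.05, 0, 0, 0, -0.02], [-0.25, -0.12, 0, 0, 0, -0.04], [-0.38, -0.18, 0, 0, 0, -0.06], [-0.51, -0.24, 0, 0, 0, -0.08], [-0.64, -0.3, 0, 0, 0, -0.0825], [-0.76, -0.364, 0, 0, 0, -0.0825], [-0.76, -0.364, 0, 0, 0, -0.0825], [-0.76, -0.364, 0, 0, 0, -0.0825]], fingers=-1)

```text
t: 0.9
tcp_pos: [0.4407, 0.3872, 0.4045]
eef_rot: [-0.0, 0.139, 0.99, -0.0]
contact_force: [-0.4, 1.5, -0.7]
opening: 0.0854
```

```bash
cat >> h.py <<'E'
def go(x,y,z,yaw):
    "print tool-frame shift/turn (full-scale fractions) to TCP x,y,z with tool y at yaw deg (mod 180), vertical"
    s=robot.read_state(); w=s["eef_rot"]; R=Ro.from_quat([w[1],w[2],w[3],w[0]])
    a=np.radians(yaw); ty=np.array([np.cos(a),np.sin(a),0])
    if ty@R.as_matrix()[:,1]<0: ty=-ty
    tz=np.array([0,0,-1.]); T=Ro.from_matrix(np.stack([np.cross(ty,tz),ty,tz],1))
    sh=R.inv().apply(np.array([x,y,z])-s["tcp_pos"])/.3; rv=np.degrees((R.inv()*T).as_rotvec())/120
    print("t",round(s["t"],2),"tcp",np.round(s["tcp_pos"],4),"F",np.round(s["contact_force"],1),"open",round(s["opening"],4),"q",np.round(s["qpos"],2))
    print("shift",np.round(sh,3),"turn",np.round(rv,4))
E
python3 -c "
from h import *
go(.6,.19,.404,74.2)"
```

```text
t 0.9 tcp [0.4407 0.3872 0.4045] F [-0.4  1.5 -0.7] open 0.0854 q [-0.89  0.29  0.12  1.7  -0.04  1.16  0.53]
shift [-0.691 -0.486  0.001] turn [-0.0001 -0.0002 -0.0015]
```

Emit:
step_arm(plan=[[-0.1, -0.07, 0, 0, 0, 0], [-0.23, -0.16, 0, 0, 0, 0], [-0.36, -0.25, 0, 0, 0, 0], [-0.48, -0.34, 0, 0, 0, 0], [-0.59, -0.42, 0, 0, 0, -0.0015], [-0.69, -0.486, 0, 0, 0, -0.0015], [-0.69, -0.486, 0, 0, 0, -0.0015], [-0.69, -0.486, 0, 0, 0, -0.0015]])

```text
t: 1.7
tcp_pos: [0.5993, 0.1928, 0.4041]
eef_rot: [-0.001, 0.136, 0.991, 0.0]
contact_force: [0.0, 1.2, -0.2]
opening: 0.0858
```

```bash
python3 - <<'E'
from h import *
im,d,P=cloud("wrist"); save("w1",im)
m=(P[...,2]>.092)&(P[...,2]<.108)
k,l,st,ce=cv2.connectedComponentsWithStats(m.astype(np.uint8))
for i in range(1,k):
    if st[i,4]>800:
        q=P[l==i][:,:2].astype(np.float32)*1000
        r=cv2.minAreaRect(q); print(st[i],[np.round(x,1) for x in r])
go(.6,.19,.243,74.2)
E
```

```text
[ 124    0   64  122 4769] [array([469. , 125.2]), array([22.8, 68.6]), np.float64(80.7)]
[ 364    0  134   37 3504] [array([490.2, 289.9]), array([77.5, 19.6]), np.float64(73.3)]
[ 284  161   74  143 9990] [array([601.1, 191.7]), array([48.1, 99.9]), np.float64(73.9)]
t 1.75 tcp [0.5988 0.194  0.4041] F [0.3 0.4 1.2] open 0.0853 q [-0.55  0.37  0.23  1.59 -0.09  1.19  0.99]
shift [-0.008 -0.012  0.537] turn [ 0.0004 -0.0008  0.0028]
```

View pics/w1.png

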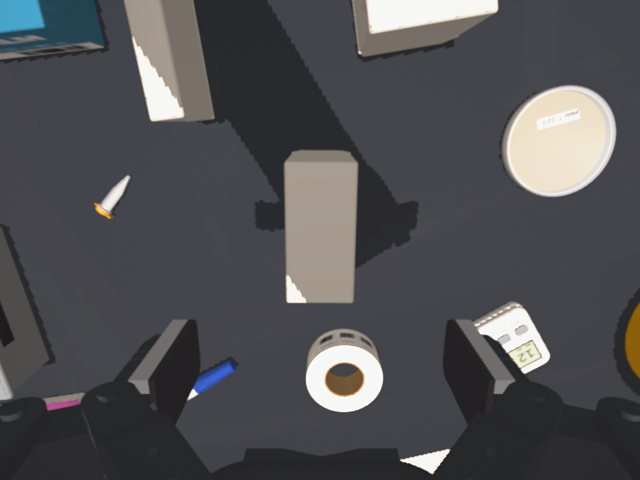

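The block is square between the jaws at (320,228), 48.1 × 99.9 mm, and centred to about 2 mm. Next: descend and grip.

Emit:
step_arm(plan=[[-0.006, -0.008, 0.1, 0, 0, 0], [-0.006, -0.008, 0.22, 0, 0, 0], [-0.006, -0.008, 0.34, 0, 0, 0], [-0.006, -0.008, 0.44, 0, 0, 0], [-0.006, -0.008, 0.51, 0, 0, 0], [-0.006, -0.008, 0.537, 0, 0, 0], [-0.006, -0.008, 0.537, 0, 0, 0], [-0.006, -0.008, 0.537, 0, 0, 0], [-0.006, -0.008, 0.537, 0, 0, 0]])

```text
t: 2.65
tcp_pos: [0.6011, 0.1895, 0.2453]
eef_rot: [0.001, 0.136, 0.991, 0.001]
contact_force: [0.9, 0.3, -0.2]
opening: 0.0853
```

Emit:
step_arm(plan=[[0, 0, 0, 0, 0, 0], [0, 0, 0, 0, 0, 0], [0, 0, 0, 0, 0, 0], [0, 0, 0, 0, 0, 0], [0, 0, 0, 0, 0, 0], [0, 0, 0, 0, 0, 0], [0, 0, 0, 0, 0, 0], [0, 0, 0, 0, 0, 0], [0, 0, 0, 0, 0, 0], [0, 0, 0, 0, 0, 0]], fingers=1, force=25)

```text
t: 3.65
tcp_pos: [0.601, 0.1892, 0.2443]
eef_rot: [0.001, 0.136, 0.991, 0.0]
contact_force: [0.3, 0.1, 5.2]
opening: 0.0481
```

```bash
python3 -c "
from h import *
go(.6,.191,.363,74.2)"
```

```text
t 3.65 tcp [0.601  0.1892 0.2443] F [0.3 0.1 5.2] open 0.0481 q [-0.52  0.53  0.2   1.74 -0.13  0.88  1.03]
shift [ 0.004  0.006 -0.396] turn [0.0005 0.0005 0.0014]
```

Emit:
step_arm(plan=[[0, 0, -0.05, 0, 0, 0], [0, 0, -0.13, 0, 0, 0], [0, 0, -0.22, 0, 0, 0], [0, 0, -0.31, 0, 0, 0], [0, 0, -0.37, 0, 0, 0], [0, 0, -0.4, 0, 0, 0], [0, 0, -0.4, 0, 0, 0]])

```text
t: 4.35
tcp_pos: [0.6008, 0.1887, 0.3649]
eef_rot: [0.001, 0.136, 0.991, 0.001]
contact_force: [0.7, -0.6, -1.7]
opening: 0.0477
```

```bash
python3 -c "
from h import *
go(.602,.024,.363,78)"
```

```text
t 4.35 tcp [0.6008 0.1887 0.3649] F [ 0.7 -0.6 -1.7] open 0.0477 q [-0.54  0.4   0.23  1.64 -0.1   1.11  1.01]
shift [-0.152 -0.528  0.006] turn [ 0.0006  0.0008 -0.0304]
```

Emit:
step_arm(plan=[[-0.015, -0.05, 0, 0, 0, -0.005], [-0.04, -0.15, 0, 0, 0, -0.01], [-0.07, -0.26, 0, 0, 0, -0.015], [-0.1, -0.36, 0, 0, 0, -0.02], [-0.13, -0.45, 0, 0, 0, -0.025], [-0.152, -0.528, 0, 0, 0, -0.03], [-0.152, -0.528, 0, 0, 0, -0.03]])

```text
t: 5.05
tcp_pos: [0.6011, 0.0188, 0.3622]
eef_rot: [-0.001, 0.108, 0.994, -0.002]
contact_force: [0.5, -0.6, -0.5]
opening: 0.0477
```

```bash
python3 -c "
from h import *
go(.603,-.142,.363,81.8)"
```

```text
t 5.05 tcp [0.6011 0.0188 0.3622] F [ 0.5 -0.6 -0.5] open 0.0477 q [-0.32  0.36  0.28  1.71 -0.1   1.09  1.34]
shift [-0.122 -0.522 -0.001] turn [-0.0019 -0.0011 -0.0354]
```

Emit:
step_arm(plan=[[-0.01, -0.05, 0, 0, 0, -0.005], [-0.035, -0.15, 0, 0, 0, -0.01], [-0.06, -0.26, 0, 0, 0, -0.02], [-0.085, -0.36, 0, 0, 0, -0.025], [-0.105, -0.45, 0, 0, 0, -0.03], [-0.122, -0.522, 0, 0, 0, -0.0355], [-0.122, -0.522, 0, 0, 0, -0.0355], [-0.122, -0.522, 0, 0, 0, -0.0355], [-0.122, -0.522, 0, 0, 0, -0.0355]])

```text
t: 5.95
tcp_pos: [0.6052, -0.1346, 0.3628]
eef_rot: [-0.001, 0.067, 0.998, 0.001]
contact_force: [-0.3, -0.1, -0.3]
opening: 0.048
```

```bash
python3 - <<'E'
from h import *
im,d,P=cloud("wrist"); ims,_,Q=cloud("side"); np.savez("w2",im=im,P=P); np.savez("s2",im=ims,P=Q)
save("w2",np.hstack([im[:, :],ims[:,:]])[::1]); 
save("w2",cv2.resize(np.hstack([im,ims]),(800,300),interpolation=cv2.INTER_AREA))
save("w2a",im)
def rep(m,n):
    k,l,st,ce=cv2.connectedComponentsWithStats(m.astype(np.uint8))
    for i in range(1,k):
        if st[i,4]>800:
            r=cv2.minAreaRect(P[l==i][:,:2].astype(np.float32)*1000); print(n,st[i],[np.round(x,1) for x in r])
Z=P[...,2]
rep((Z>.063)&(Z<.070),"carton"); rep((Z>.055)&(Z<.0625),"rim"); rep((Z>.075)&(Z<.085),"tip")
rep((Z>.18)&(Z<.26),"block")
go(.603,-.142,.363,81.8)
E
```

```text
carton [  159   140   108   174 13921] [array([ 593.7, -201.6]), array([ 66.2, 118.5]), np.float64(81.7)]
rim [   0  116  373   55 6811] [array([ 529.1, -209.4]), array([236.1,  30.7]), np.float64(78.7)]
rim [  39  315  192   16 1082] [array([ 654.4, -276.7]), array([138.2,  10.7]), np.float64(82.0)]
tip [    3   139   164   189 25596] [array([ 584.1, -278.1]), array([ 84.9, 121.6]), np.float64(81.8)]
block [   35   186   572   294 69759] [array([ 601.7, -134.5]), array([98.7, 99.9]), np.float64(35.3)]
t 6.05 tcp [ 0.6053 -0.1348  0.3632] F [ 0.4  0.  -0.9] open 0.0476 q [-0.09  0.39  0.31  1.67 -0.13  1.1   1.7 ]
shift [ 0.004 -0.025  0.001] turn [ 0.0005 -0.0003  0.0049]
```

View pics/w2.png

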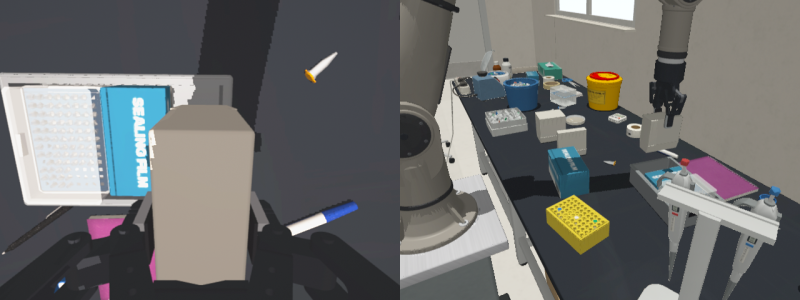

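The block hangs upright over the gap, still a few mm too far +y. In the wrist half, the carton's edge is at about (165,140) and the end wall at about (230,90). I'll correct that and come down just above the rim.

Emit:
step_arm(plan=[[0.003, -0.012, 0, 0, 0, 0.0025], [0.006, -0.024, 0.03, 0, 0, 0.005], [0.006, -0.024, 0.08, 0, 0, 0.005], [0.006, -0.024, 0.12, 0, 0, 0.005], [0.006, -0.024, 0.15, 0, 0, 0.005], [0.006, -0.024, 0.15, 0, 0, 0.005], [0.006, -0.024, 0.15, 0, 0, 0.005], [0.006, -0.024, 0.15, 0, 0, 0.005]])

```text
t: 6.85
tcp_pos: [0.6026, -0.1437, 0.3191]
eef_rot: [0.001, 0.073, 0.997, 0.0]
contact_force: [0.9, -0.3, -0.5]
opening: 0.0476
```

```bash
python3 - <<'E'
from h import *
im,d,P=cloud("wrist"); ims,_,Q=cloud("side")
save("w3",cv2.resize(np.hstack([im[100:450,100:500],cv2.resize(ims[100:300,440:640],(350,350))]),None,fx=1.05,fy=1.05))
Z=P[...,2]
def rep(m,n):
    k,l,st,ce=cv2.connectedComponentsWithStats(m.astype(np.uint8))
    for i in range(1,k):
        if st[i,4]>800:
            r=cv2.minAreaRect(P[l==i][:,:2].astype(np.float32)*1000); print(n,st[i],[np.round(x,1) for x in r])
rep((Z>.063)&(Z<.069),"carton")
go(.6025,-.1415,.25,81.8)
E
```

```text
carton [  42  147  125  203 1037] [array([ 578.2, -240.3]), array([128.4,  46.8]), np.float64(15.5)]
carton [  146   147   127   201 16954] [array([ 593.1, -201.6]), array([ 66.2, 117.4]), np.float64(81.7)]
t 6.95 tcp [ 0.6025 -0.1437  0.3193] F [-0.8  0.2 -1.3] open 0.0481 q [-0.07  0.43  0.31  1.71 -0.15  1.02  1.72]
shift [0.001 0.007 0.231] turn [ 0.      0.0007 -0.0014]
```

View pics/w3.png

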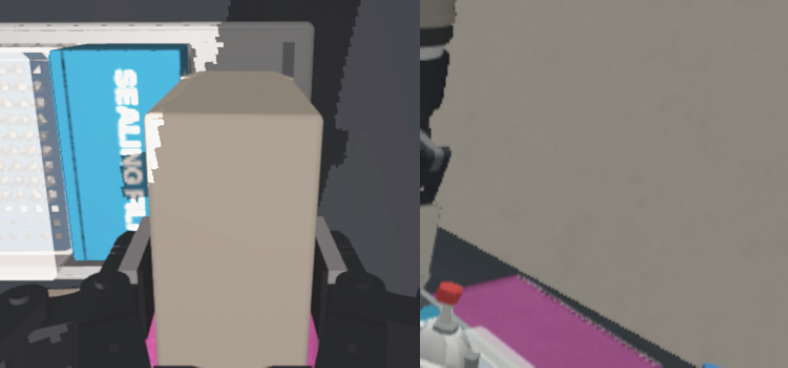

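The foot is over the gap, between carton edge (185,60) and end wall (305,60) in the left panel. I'll shift 2 mm to +y and lower in stages.

Emit:
step_arm(plan=[[0.001, 0.008, 0.02, 0, 0, -0.001], [0.001, 0.008, 0.06, 0, 0, -0.001], [0.001, 0.008, 0.1, 0, 0, -0.001], [0.001, 0.008, 0.14, 0, 0, -0.001], [0.001, 0.008, 0.17, 0, 0, -0.001], [0.001, 0.008, 0.18, 0, 0, -0.001], [0.001, 0.008, 0.18, 0, 0, -0.001]])

```text
t: 7.65
tcp_pos: [0.6021, -0.1412, 0.2638]
eef_rot: [-0.001, 0.072, 0.997, 0.0]
contact_force: [0.6, -0.2, -0.2]
opening: 0.0476
```

```bash
python3 -c "
from h import *
go(.6022,-.141,.25,81.8)"
```

```text
t 7.65 tcp [ 0.6021 -0.1412  0.2638] F [ 0.6 -0.2 -0.2] open 0.0476 q [-0.06  0.5   0.29  1.76 -0.17  0.91  1.73]
shift [-0.     0.001  0.046] turn [ 0.     -0.0006 -0.0005]
```

No contact. I'll lower the rest until it touches the floor.

Emit:
step_arm(plan=[[0, 0, 0.015, 0, 0, 0], [0, 0, 0.03, 0, 0, 0], [0, 0, 0.038, 0, 0, 0], [0, 0, 0.044, 0, 0, 0], [0, 0, 0.047, 0, 0, 0], [0, 0, 0.047, 0, 0, 0], [0, 0, 0.047, 0, 0, 0]])

```text
t: 8.35
tcp_pos: [0.6024, -0.1412, 0.2507]
eef_rot: [0.0, 0.072, 0.997, 0.0]
contact_force: [0.6, -0.0, -1.0]
opening: 0.0478
```

Emit:
step_arm(plan=[[0, 0, 0.005, 0, 0, 0], [0, 0, 0.008, 0, 0, 0], [0, 0, 0.008, 0, 0, 0], [0, 0, 0.008, 0, 0, 0]])

```text
t: 8.75
tcp_pos: [0.6025, -0.1413, 0.2503]
eef_rot: [0.0, 0.072, 0.997, 0.0]
contact_force: [-3.0, 2.8, 10.7]
opening: 0.0477
```

Firm floor contact at 11 N. Opening now.

Emit:
step_arm(plan=[[0, 0, -0.004, 0, 0, 0], [0, 0, -0.004, 0, 0, 0], [0, 0, -0.004, 0, 0, 0], [0, 0, -0.004, 0, 0, 0], [0, 0, -0.004, 0, 0, 0], [0, 0, -0.004, 0, 0, 0], [0, 0, -0.004, 0, 0, 0], [0, 0, -0.004, 0, 0, 0]], fingers=-1)

```text
t: 9.55
tcp_pos: [0.6023, -0.1412, 0.2493]
eef_rot: [-0.0, 0.072, 0.997, 0.0]
contact_force: [0.0, 0.2, 0.3]
opening: 0.0857
```

Emit:
step_arm(plan=[[0, 0, -0.05, 0, 0, 0], [0, 0, -0.15, 0, 0, 0], [0, 0, -0.27, 0, 0, 0], [0, 0, -0.4, 0, 0, 0], [0, 0, -0.52, 0, 0, 0], [0, 0, -0.6, 0, 0, 0], [0, 0, -0.6, 0, 0, 0], [0, 0, -0.6, 0, 0, 0]])

```text
t: 10.35
tcp_pos: [0.6021, -0.1413, 0.4305]
eef_rot: [0.001, 0.072, 0.997, 0.0]
contact_force: [0.0, 0.3, -0.6]
opening: 0.0852
```

```bash
python3 - <<'E'
from h import *
im,d,P=cloud("wrist"); save("w4",im)
Z=P[...,2]
def rep(m,n):
    k,l,st,ce=cv2.connectedComponentsWithStats(m.astype(np.uint8))
    for i in range(1,k):
        if st[i,4]>1500:
            r=cv2.minAreaRect(P[l==i][:,:2].astype(np.float32)*1000)
            A=np.c_[P[l==i][:,:2],np.ones(st[i,4])]; c=np.linalg.lstsq(A,P[l==i][:,2],rcond=None)[0]
            print(n,[np.round(x,1) for x in r],"z",np.round(np.median(P[l==i][:,2]),4),"tilt",np.round(np.hypot(*c[:2]),3))
rep((Z>.097)&(Z<.12),"block"); rep((Z>.063)&(Z<.069),"carton"); rep((Z>.077)&(Z<.084),"tip")
go(.6022,-.141,.42,81.8)
E
```

```text
block [array([ 602.7, -138.7]), array([ 48.1, 100.3]), np.float64(81.5)] z 0.1064 tilt 0.003
carton [array([ 593.3, -201.3]), array([ 66.2, 117.4]), np.float64(82.0)] z 0.0664 tilt 0.001
tip [array([ 584.3, -278. ]), array([ 83.9, 121.4]), np.float64(81.8)] z 0.0813 tilt 0.003
t 10.4 tcp [ 0.6019 -0.1411  0.4292] F [ 0.4 -0.9 -0. ] open 0.0852 q [-0.09  0.34  0.33  1.59 -0.11  1.23  1.69]
shift [-0.001  0.     0.031] turn [ 0.0002 -0.0003 -0.0004]
```

View pics/w4.png

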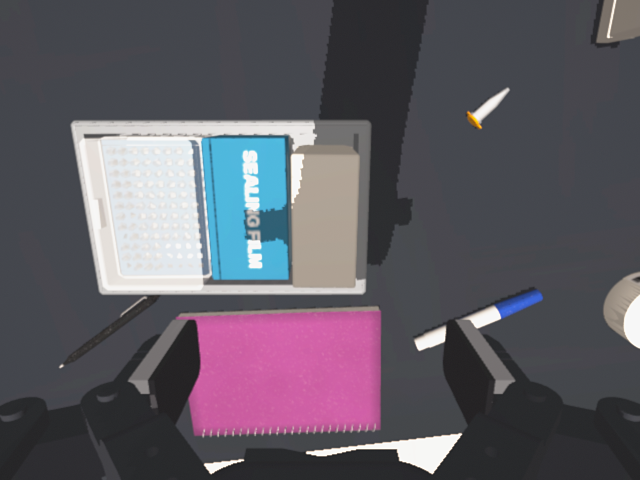

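The block stands level in the gap at (325,217), with its top at 106 mm, so it is fully down. The carton (248,208) and tip box (155,207) haven't moved and lie flat, and the gripper is clear. Handing in.

```bash
python3 -c "
from workcell import robot
print(robot.close_job())"
```

```text
the job is handed in; nothing more can be done
None
```

I stood the 48 mm foam block upright in the tray's gap, foot down, and handed the job in at about 10.4 s of the 34 s allowed. `close_job` gives no verdict, so the result rests on my own checks.

| Last wrist-camera check | Result | Limit |
|---|---|---|
| Block height | top at 106.4 mm, so standing on the 6 mm floor | within 8 mm |
| Block tilt | about 0.003 rad | 0.14 rad |
| Block turn against the gap | under 1° | 11° |
| Block offset from the gap's centre | about 2 mm | 15 mm across, 22 mm along |
| Carton movement | under 1 mm from the earlier wrist picture | 20 mm |
| Tip box movement | under 1 mm from the earlier wrist picture | 20 mm |
| Carton and tip box tilt | 0.003 rad or less | 0.14 rad |

- **Forces:** the highest reading at the end of a move was about 11 N, when the block met the floor. After release the gripper was clear of everything.
- **Failed or disagreeing checks:** no check failed. The top and wrist cameras differed by 1–2 mm. The block was also gripped about 1–2 mm off its measured centre.

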